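Put the book weight away in the push-to-open supply box

ROBOT

A 6-joint arm with a two-finger parallel gripper is mounted at the origin on the work surface. World frame = base frame: x ahead of the robot, y to its left, z up, the work surface at z = 0. Lengths are in m, angles in rad, forces in N, time in s.
With the tool pointing down it reaches from about 0.35 to 0.775 m from the base axis. Payload 5.5 kg.
Tool frame: the origin (TCP) lies midway between the tips of the shut fingers; the grasp point (between the pads) lies grasp_offset behind it (grasp_offset is the distance from the TCP to the grasp point, in m); z points along the fingers, y is the line along which they close (so a half turn about z gives the same grasp; the last joint's range is limited). The gripper opens to 85 mm and grips with 20 to 120 N. Pads are 22 mm wide; open, the fingers measure 114 mm over their backs; the gripper's body (76 mm by 85 mm) begins 54 mm behind the grasp point. The pads swing forward as they close: fully open they stand 13 mm farther back than shut.
Start: joints at [0.961, 0.313, 0.046, 1.304, 0, 1.431], TCP at [0.26, 0.513, 0.208] pointing down, gripper open.
Joint ranges: [-2.76, 2.76], [-0.86, 1.69], [-1.03, 1.26], [-2.2, 2.34], [-1.47, 1.5], [-3.14, 3.14]. Speed limits (rad/s): [2.57, 2.57, 3.14, 3.14, 3.14, 3.14].

INTERFACE

Orientations are given as a unit quaternion [w, x, y, z].
In Python, from workcell import * gives the robot as it stands.
- The arm moves only by the tool step_arm, never from a script. Its argument "deltas" is a list of rows, each a list of 7 numbers: the shift along the world's x, y, z in mm, then the turn, a rotation vector about the world's x, y, z in degrees, then the gripper's target within -1 to 1 (fully open at 1, half-way at 0, shut at -1). A call has 1 to 5 rows; each row shifts and turns the commanded pose from where the row before left it; what a row does not reach is not made up. A row lasts 1/10 s, in which the tool goes at most 50 mm and 8.59 degrees, less where a joint would pass 70% of its speed; a pose out of reach is approached as far as the arm can. A call is refused whole if a number of a shift passes 50 or a number of a turn 8.59, either way. A call with a gripper value outside its range is refused whole. The fingers move at their own pace and stop on an object; "newtons" is the grip in N (left out, the last holds). Time passes only in rows, so rows that do not move let the fingers close. It gives the time, the measured TCP pose, the force, the opening and the grip force at its end, in the units of the state.
- get_state(): the state, without advancing time (a new reading comes with each control period).
- read_camera(name): name is "scene" or "top"; returns a dict with "image" (384x512x3 uint8, red, green, blue), "z_map" (384x512 float32, m along the optical axis (not along the pixel's ray), 0 where there is no reading), "K" (3x3 intrinsics, pixels), "dist_coeffs" ([k1, k2, p1, p2, k3] as OpenCV has them; the pictures are not rectified), "world_from_camera" (4x4, takes a point from camera to world coordinates). Camera axes: x right, y down, z forward; pixel columns grow to the right and rows downward; lengths in m; the calibration is good to about 2 mm. A picture is of the moment at which its call begins.
- hand_in(): hands the job in; it is judged then, once.
The state is a dict: "clock": time; "joint_pos": joint angles; "qvel": joint speeds; "tau": joint torques, N m; "tcp_pos": TCP position; "orientation": TCP orientation; "wrist_force": force on the tool from outside, world axes, zero at the start; "ft_torque": the same for the moment, N m; "finger_gap": finger opening in m; "grip_force": force on a finger pad.
Only numpy, scipy, OpenCV 4.12 (cv2) and the standard library are available. Lean on these libraries where they do the work, as an engineer would, in place of code of your own. Each camera call takes 0.05 s, during which the arm holds its last target. There are 200 camera calls.

TASK

The covered book is done pressing, so put its steel weight away in the plywood supply box. The box has a push-to-open lid: push its front edge fully down and let go so that it pops ajar, then lift it until its springs hold it wide open, and leave it open. Set the weight down gently, upright and flat, on the floor of the box, and leave the book and the other things on the bench where they are.

Things in the scene. Friction and masses are not known exactly. Their poses are not given: they have to be found in the camera images.
- box: Open-topped plywood box, fixed to the bench: 240 (its x, depth) x 290 (its y, width) x 100 mm high outside, walls 9 mm, floor 9 mm. Origin: centre of its underside, on the bench. Its x axis points level from the front (the lid's free edge, nearest the robot) to the back (hinge), its z axis up.
- box_floor (a point): Centre of the box's inner floor, on its upper face (222 x 272 mm inside). The space above it is clear but for the catch, midway along the front wall (30 mm out from the wall, 63 to 95 mm above the bench) and the ejector tube (16 mm in diameter) in the back +y corner.
- lid (a joint): Lid angle, rad: 0 = shut, level; -0.02 = pushed fully down; about 0.33 = resting ajar; 1.6 = open stop, just past upright. Shut, a hidden catch locks it: push it fully down and let go, and it pops up by itself to about 0.33. Lifted on, it resists lightly (under 2 N at the front edge) and sinks back if let go before its balance point at about 0.85; past that, springs swing it to 1.6 and hold it.
- lid_front (a point): Middle of the lid's front (free) edge, on its upper face. Plain plywood board, no handle: 258 (hinge to edge) x 290 x 12 mm, jutting 18 mm past the box front; shut, its underside is 105 mm above the bench. Pushing this edge down takes 5 mm and 5 to 7 N, then it stops firmly: press to 9 N. The point's x axis runs along the lid to the hinge; z out of its upper face.
- lid_hinge (a point): Middle of the hinge line, on the lid's underside, above the box's back face, 105 mm above the bench. The hinge runs along the box's y axis. The point turns with the lid.
- weight_mid (a point): Steel weight, about 0.6 kg: block 75 (its x) x 48 (its y) x 25 mm high with a round upright grip, 26 mm in diameter and 35 mm tall, standing on the middle of the block (60 mm high in all). The point is on its axis half-way up, 30 mm above its underside; z is up. It starts lying on the book.
- book: Hardback book lying flat on the bench, 155 (its x) x 215 (its y) x 28 mm; origin at the centre of its underside. Loose; to be left in place.
- scissors: Bystander: scissors lying flat, 165 x 60 x 10 mm, origin near the pivot.
- glue_jar: Bystander: squat lidded jar, 68 mm in diameter, 55 mm high, origin at the centre of its underside.
- film_roll: Bystander: upright roll of book-covering film, 64 mm in diameter, 130 mm high, origin at the centre of its underside.
Mind the look-alikes: they are no part of the job. Leave any orange or pink look-alike of the part that bears weight_mid alone.

How it is judged:
By the outcome, as a careful person would: the job done as asked, in the order asked, and still so for the second after the job is handed in, with the robot touching nothing.
It also fails if it takes over 70 s, if anything falls off the work surface, if the arm or the gripper's body presses on something with over 40 N, if the wrist force passes 120 N, or if a joint passes its speed limit or range.

## Working session

There is one attempt and no reset: what is moved stays moved. The work goes in short steps, Python scripts to look and compute and a tool call to move; the robot and the scene stay as the last step left them, time stands still between calls to the robot, and variables do not carry over. Pictures are saved under pics/ and viewed, at most 10 in all, crops included, and the job is handed in when it is done.

Besides the shell and the picture viewer there is one more tool, called as name(argument=value, ...), one argument or row to a line, values as JSON. step_arm: Moves the arm, as the interface text tells. Its arguments: {"type":"object","properties":{"deltas":{"type":"array","items":{"type":"array","items":{"type":"number"}}},"newtons":{"type":"number"}},"required":["deltas"]}

```bash
mkdir -p pics
cat > h.py <<'E'
from workcell import *
import numpy as np, cv2
def pts(c):
    K=np.array(c["K"]);d=np.array(c["dist_coeffs"]);z=c["z_map"];h,w=z.shape
    u,v=np.meshgrid(np.arange(w),np.arange(h))
    n=cv2.undistortPoints(np.stack([u,v],-1).reshape(-1,1,2).astype(float),K,d).reshape(h,w,2)
    P=np.dstack([n*z[...,None],z]);T=np.array(c["world_from_camera"])
    W=P@T[:3,:3].T+T[:3,3]; W[z==0]=np.nan
    return W
E
python3 - <<'E'
from h import *
s=get_state();print({k:np.round(v,3) for k,v in s.items()})
ims=[]
for n in("scene","top"):
    c=read_camera(n);np.savez(f"/tmp/{n}.npz",**c)
    cv2.imwrite(f"pics/{n}0.png",cv2.resize(c["image"][...,::-1],(796,597)))
    print(n,np.round(c["world_from_camera"],2).tolist())
E
```

```text
{'clock': np.float64(0.0), 'joint_pos': array([0.961, 0.314, 0.045, 1.304, 0.   , 1.431]), 'qvel': array([-0.001, -0.001, -0.002,  0.001, -0.   , -0.001]), 'tau': array([-0.0000e+00, -4.8062e+01,  2.9854e+01,  1.9000e-02, -0.0000e+00,
       -0.0000e+00]), 'tcp_pos': array([0.26 , 0.512, 0.207]), 'orientation': array([-0.   ,  0.233,  0.973, -0.001]), 'wrist_force': array([0.245, 0.619, 0.054]), 'ft_torque': array([-0.049,  0.014,  0.024]), 'grip_force': np.float64(0.0), 'finger_gap': np.float64(0.085)}
scene [[-0.49, 0.73, -0.47, 1.05], [0.87, 0.42, -0.26, 0.25], [0.0, -0.54, -0.84, 0.85], [0.0, 0.0, 0.0, 1.0]]
top [[0.03, -0.99, 0.17, 0.46], [-1.0, -0.03, 0.01, 0.0], [-0.0, -0.17, -0.99, 1.05], [0.0, 0.0, 0.0, 1.0]]
```

View pics/scene0.png

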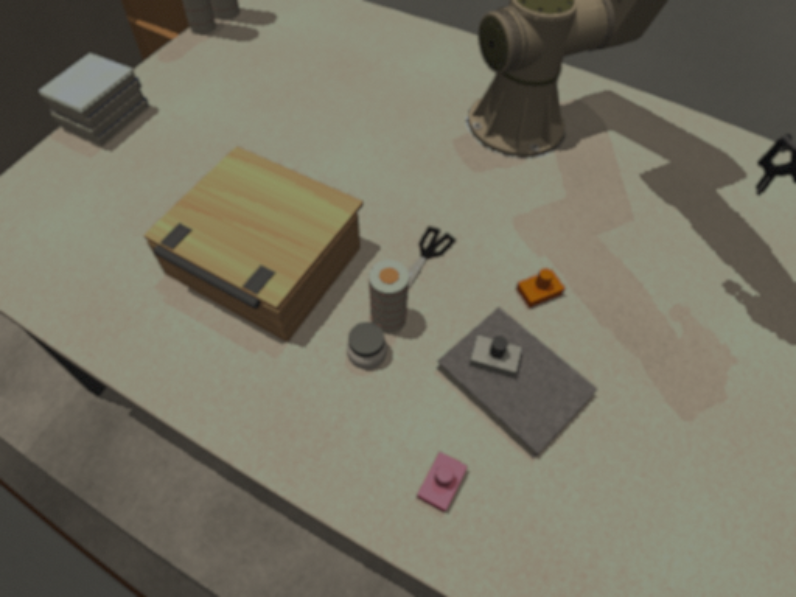

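View pics/top0.png

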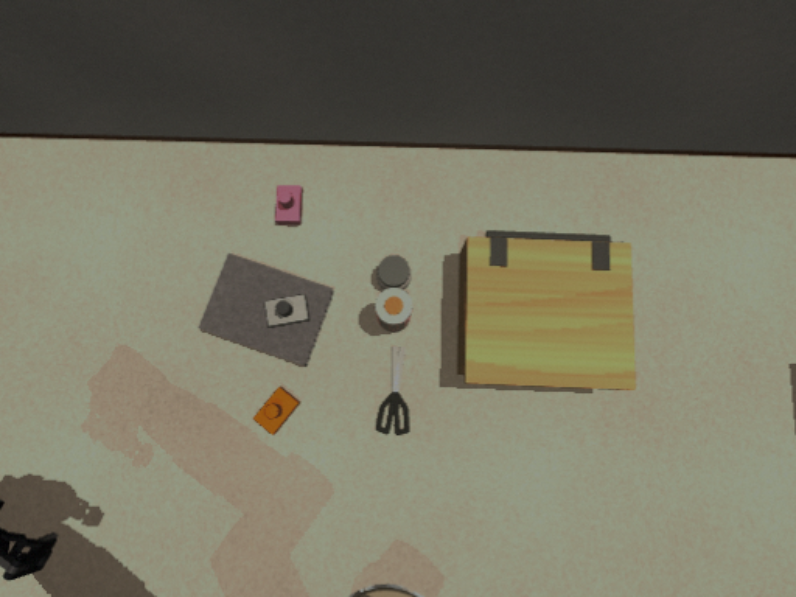

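Top view (796 px wide): the steel weight is on the book at (286,310), the box lid spans (465–635, 237–388), and the robot is at the bottom. There are three candidates: pink (289,203), orange (276,410), and grey steel on the book (286,310). The grey one fits, since it lies on the book and isn't one of the orange or pink look-alikes. I'll measure and confirm with a crop.

Run:
```python
from h import *
for n in("top","scene"):
    c=dict(np.load(f"/tmp/{n}.npz"));W=pts(c);Z=W[...,2];hsv=cv2.cvtColor(c["image"],cv2.COLOR_RGB2HSV)
    def rep(name,m):
        m=cv2.morphologyEx(m.astype(np.uint8),cv2.MORPH_OPEN,np.ones((2,2)))
        k,l,st,ce=cv2.connectedComponentsWithStats(m)
        for i in range(1,k):
            if st[i,4]<25: continue
            q=W[l==i];r=cv2.minAreaRect((q[:,:2]*1000).astype(np.float32))
            print(n,name,st[i,4],"px",ce[i].round(1),"med",np.nanmedian(q,0).round(4),"rect mm",np.round(r[0],1),np.round(r[1],1),round(r[2],1), "corners",cv2.boxPoints(r).round().tolist() if name=="lid" else "")
    roi=(W[...,0]>.2)&(W[...,0]<.9)&(abs(W[...,1])<.6)
    wx=(W[...,0]>.35)&(W[...,0]<.75)&(W[...,1]>.05)&(W[...,1]<.4)
    rep("lid",roi&(Z>.108)&(Z<.125)&(W[...,1]<-.03))
    rep("book",wx&(Z>.02)&(Z<.034))
    rep("block",wx&(Z>.047)&(Z<.059))
    rep("knob",wx&(Z>.08)&(Z<.095))
    rep("film",roi&(Z>.124)&(Z<.135))
    if n=="top": cv2.imwrite("pics/crop.png",cv2.resize(c["image"][140:250,120:290,::-1],None,fx=4,fy=4,interpolation=cv2.INTER_CUBIC))
```

```text
top lid 10459 px [354.  200.7] med [ 0.5982 -0.2693  0.1174] rect mm [ 639.4 -294.8] [303.4 297.3] 80.4 corners [[468.0, -420.0], [761.0, -469.0], [811.0, -170.0], [518.0, -121.0]]
top book 3314 px [170.1 199. ] med [0.6023 0.2544 0.0283] rect mm [600.9 247.4] [212.6 153.5] 71.4 corners 
top book 366 px [178.8 264.6] med [0.4123 0.2087 0.0251] rect mm [nan nan] [0. 0.] 0.0 corners 
top block 352 px [185.7 200.6] med [0.5926 0.1923 0.0531] rect mm [597.3 199. ] [45.5 71.8] 12.4 corners 
top knob 69 px [183.  198.2] med [0.5964 0.197  0.0875] rect mm [597.2 198.7] [21.1 22.9] 76.9 corners 
top film 446 px [254.2 197.3] med [ 5.987e-01 -2.000e-04  1.303e-01] rect mm [612.   -5.7] [50.2 70.8] 44.5 corners 
scene lid 8179 px [163.2 146.7] med [ 0.625  -0.2504  0.1159] rect mm [ 544.3 -214.7] [282.  306.7] 59.4 corners [[341.0, -258.0], [604.0, -414.0], [748.0, -172.0], [484.0, -15.0]]
scene book 278 px [347.9 185.6] med [0.4292 0.2172 0.023 ] rect mm [413.2 222.9] [44.9 92.1] 51.8 corners 
scene book 4118 px [335.8 246.5] med [0.6242 0.2668 0.0261] rect mm [601.2 250.4] [211.3 172.2] 72.3 corners 
scene block 64 px [351.5 177.7] med [0.4228 0.2199 0.0565] rect mm [407.6 221.9] [19.7 51.3] 73.4 corners 
scene block 414 px [319.5 229.1] med [0.6087 0.2068 0.0511] rect mm [596.6 204.7] [60.1 76.7] 13.3 corners 
scene knob 75 px [322.1 221.6] med [0.6034 0.2053 0.0858] rect mm [587.9 208.5] [19.6 55.1] 72.9 corners 
scene film 449 px [250.9 178.5] med [0.6058 0.0064 0.1287] rect mm [570.6 -12.6] [136.2  57.2] 25.7 corners
```

View pics/crop.png

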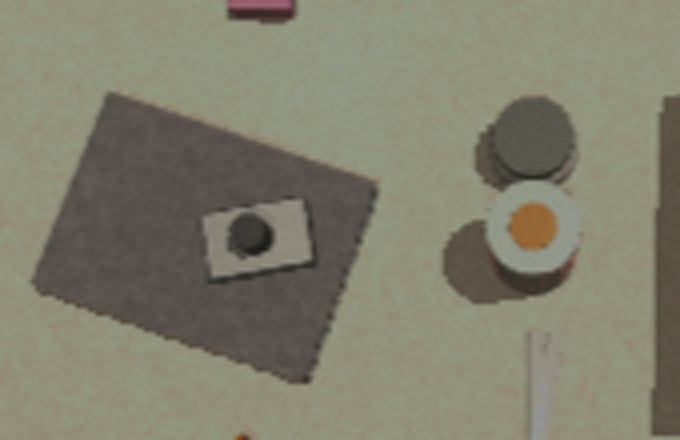

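The crop shows the steel block with its dark round grip at crop (250,235), lying on the book, so the target is confirmed. Next are the lid corners.

```bash
python3 - <<'E'
from h import *
for n in("top","scene"):
    c=dict(np.load(f"/tmp/{n}.npz"));W=pts(c);Z=W[...,2];hsv=cv2.cvtColor(c["image"],cv2.COLOR_RGB2HSV)
    m=((Z>.113)&(Z<.121)&(W[...,1]<-.05)&(W[...,1]>-.5)&(W[...,0]<.8)).astype(np.uint8)
    m=cv2.morphologyEx(m,cv2.MORPH_OPEN,np.ones((5,5)))
    k,l,st,ce=cv2.connectedComponentsWithStats(m);i=1+np.argmax(st[1:,4])
    q=W[l==i];r=cv2.minAreaRect((q[:,:2]*1000).astype(np.float32))
    print(n,st[i],r,cv2.boxPoints(r).round().tolist(),np.median(q[:,2]))
E
python3 -c "
import workcell;print([x for x in dir(workcell) if x[0]!='_'])"
```

```text
top [ 299  152  110   99 9235] ((601.2216796875, -267.2706298828125), (288.7069091796875, 257.9354248046875), 89.34268188476562) [[471.0, -410.0], [729.0, -413.0], [732.0, -124.0], [474.0, -121.0]] 0.11738162840062494
scene [  94   99  137   98 7166] ((603.5682983398438, -268.24066162109375), (292.4910888671875, 259.71893310546875), 89.49150085449219) [[472.0, -413.0], [732.0, -416.0], [735.0, -123.0], [475.0, -121.0]] 0.1161034569092741
['MotionError', 'get_state', 'grasp_offset', 'hand_in', 'read_camera']
```

step_arm(
  deltas=[
    [12, -43, 10, 0, 0, 5.4, -1],
    [12, -43, 10, 0, 0, 5.4, -1],
    [12, -43, 10, 0, 0, 5.4, -1],
    [12, -43, 10, 0, 0, 5.4, -1],
    [12, -43, 5, 0, 0, 5.4, -1],
  ],
  newtons=40,
)

```text
clock: 0.6
tcp_pos: [0.3205, 0.2962, 0.2535]
orientation: [0.0, -0.003, 1.0, 0.0]
wrist_force: [1.0, 0.6, 0.7]
finger_gap: 0.0124
grip_force: 0.0
```

step_arm(
  deltas=[
    [12, -43, 0, 0, 0, 0, -1],
    [12, -43, 0, 0, 0, 0, -1],
    [12, -43, 0, 0, 0, 0, -1],
    [12, -43, 0, 0, 0, 0, -1],
    [12, -43, 0, 0, 0, 0, -1],
  ],
)

```text
clock: 1.1
tcp_pos: [0.3802, 0.081, 0.2529]
orientation: [0.0, -0.001, 1.0, 0.0]
wrist_force: [1.6, 0.6, -0.9]
finger_gap: 0.0001
grip_force: 0.0
```

step_arm(
  deltas=[
    [12, -43, 0, 0, 0, 0, -1],
    [12, -43, 0, 0, 0, 0, -1],
    [12, -43, 0, 0, 0, 0, -1],
    [12, -43, 0, 0, 0, 0, -1],
    [12, -43, 0, 0, 0, 0, -1],
  ],
)

```text
clock: 1.6
tcp_pos: [0.4402, -0.1341, 0.2528]
orientation: [-0.0, -0.0, 1.0, 0.0]
wrist_force: [0.5, 1.1, 0.5]
finger_gap: -0.0001
grip_force: 0.0
```

step_arm(
  deltas=[
    [14, -43, -10, 0, 0, 0, -1],
    [14, -43, -20, 0, 0, 0, -1],
    [14, -48, -20, 0, 0, 0, -1],
    [0, 0, -20, 0, 0, 0, -1],
    [0, 0, -20, 0, 0, 0, -1],
  ],
)

```text
clock: 2.1
tcp_pos: [0.481, -0.2643, 0.1625]
orientation: [-0.001, 0.001, 1.0, 0.001]
wrist_force: [-0.1, -0.9, -1.0]
finger_gap: 0.0
grip_force: 0.0
```

Run:
```python
from h import *
print(grasp_offset,get_state())
```

```text
0.0187 {'clock': 2.1, 'joint_pos': array([-6.48861397e-01,  2.81575824e-01, -1.09767690e-01,  1.18122768e+00,
        1.40312538e-04, -6.47729401e-01]), 'qvel': array([ 2.06541306e-02,  6.72359869e-02, -4.01197048e-01, -4.62447315e-01,
        3.16627654e-04,  1.93269998e-03]), 'tau': array([-9.58767682e-01, -4.54897428e+01,  3.07036793e+01,  5.87581806e-01,
       -6.06337446e-02, -1.69864786e-02]), 'tcp_pos': array([ 0.48101751, -0.26434611,  0.16248219]), 'orientation': array([-6.65022936e-04,  5.66060141e-04,  9.99999444e-01,  5.91779738e-04]), 'wrist_force': array([-0.14988478, -0.87834112, -1.04253565]), 'ft_torque': array([ 0.05041992,  0.05131098, -0.00952361]), 'grip_force': 0.0, 'finger_gap': 2.9911983587493444e-05}
```

step_arm(
  deltas=[
    [0, -3, -20, 0, 0, 0, -1],
    [0, 0, -16, 0, 0, 0, -1],
    [0, 0, -4, 0, 0, 0, -1],
    [0, 0, -3, 0, 0, 0, -1],
    [0, 0, -2, 0, 0, 0, -1],
  ],
)

```text
clock: 2.6
tcp_pos: [0.4817, -0.266, 0.1199]
orientation: [0.0, -0.001, 1.0, -0.0]
wrist_force: [1.2, -0.4, -0.2]
finger_gap: -0.0
grip_force: 0.0
```

step_arm(
  deltas=[
    [0, 0, -1.5, 0, 0, 0, -1],
    [0, 0, -1.5, 0, 0, 0, -1],
    [0, 0, 0, 0, 0, 0, -1],
  ],
)

```text
clock: 2.9
tcp_pos: [0.4815, -0.2659, 0.1168]
orientation: [0.0, -0.001, 1.0, -0.0]
wrist_force: [-0.2, -0.9, -0.2]
finger_gap: 0.0001
grip_force: 0.0
```

step_arm(
  deltas=[
    [0, 0, -1.5, 0, 0, 0, -1],
    [0, 0, -1.5, 0, 0, 0, -1],
    [0, 0, 0, 0, 0, 0, -1],
  ],
)

```text
clock: 3.2
tcp_pos: [0.4812, -0.2657, 0.1133]
orientation: [-0.0, -0.001, 1.0, 0.0]
wrist_force: [-0.0, 0.3, 0.1]
finger_gap: -0.0002
grip_force: 0.0
```

step_arm(
  deltas=[
    [0, 0, -1, 0, 0, 0, -1],
    [0, 0, -0.7, 0, 0, 0, -1],
    [0, 0, 0, 0, 0, 0, -1],
  ],
)

```text
clock: 3.5
tcp_pos: [0.4813, -0.2658, 0.1116]
orientation: [-0.0, -0.001, 1.0, 0.0]
wrist_force: [-0.4, 0.4, 0.0]
finger_gap: -0.0001
grip_force: 0.0
```

No contact yet at 0.1116, though the lid top should be at 0.117, so I'll look.

Run:
```python
from h import *
c=read_camera("scene");W=pts(c)
cv2.imwrite("pics/s1.png",cv2.resize(c["image"][40:240,60:330,::-1],None,fx=2.9,fy=2.9,interpolation=cv2.INTER_CUBIC))
m=(abs(W[...,0]-.62)<.05)&(abs(W[...,1]+.26)<.08);print(np.nanmedian(W[m],0))
print(get_state()['wrist_force'])
```

```text
[ 0.62195282 -0.25698431  0.11592913]
[-0.0856347  -0.16454001  0.70673457]
```

View pics/s1.png

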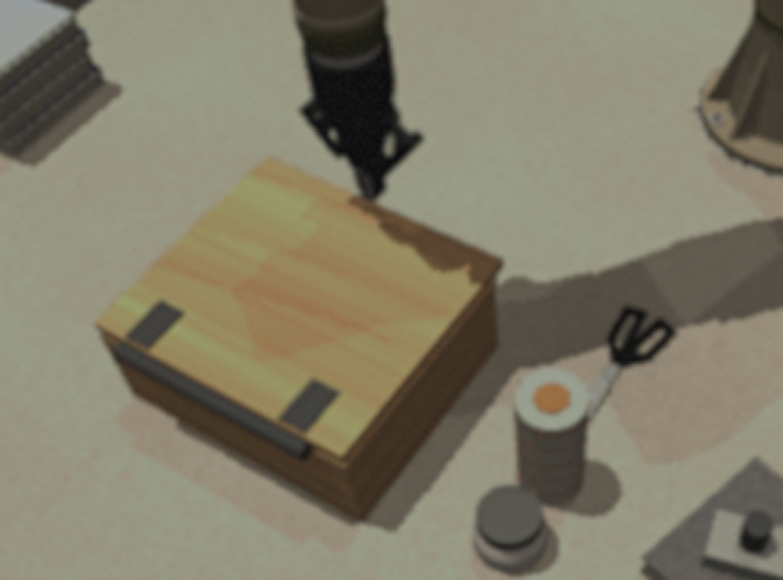

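The fingertip is at crop (370,195), right over the middle of the front edge, and just about touching. I'll keep going down in small steps.

step_arm(
  deltas=[
    [0, 0, -1, 0, 0, 0, -1],
    [0, 0, 0, 0, 0, 0, -1],
  ],
)

```text
clock: 3.75
tcp_pos: [0.4813, -0.2658, 0.1107]
orientation: [-0.0, -0.001, 1.0, 0.0]
wrist_force: [-0.6, 1.0, -0.2]
finger_gap: -0.0001
grip_force: 0.0
```

step_arm(
  deltas=[
    [0, 0, -1, 0, 0, 0, -1],
    [0, 0, 0, 0, 0, 0, -1],
  ],
)

```text
clock: 3.95
tcp_pos: [0.4813, -0.2658, 0.1096]
orientation: [-0.0, -0.001, 1.0, 0.0]
wrist_force: [0.2, -0.0, -0.1]
finger_gap: 0.0002
grip_force: 0.0
```

Run:
```python
from h import *
t=get_state()['tcp_pos'];ims=[]
for n in("scene","top"):
    c=read_camera(n);W=pts(c);T=np.linalg.inv(c["world_from_camera"]);P=np.array([t,[.473,-.41,.117],[.473,-.122,.117],[.731,-.125,.117],[.731,-.41,.117],[.473,-.2658,.117]])
    r,_=cv2.Rodrigues(T[:3,:3]);p=cv2.projectPoints(P,r,T[:3,3],np.array(c["K"]),np.array(c["dist_coeffs"]))[0][:,0]
    print(n,p.round(1).tolist())
    u,v=p[0].round().astype(int);k=7
    im=cv2.resize(c["image"][v-30:v+30,u-38:u+38,::-1],None,fx=5,fy=5,interpolation=cv2.INTER_NEAREST)
    for q,col in zip(p[[0,1,2,5]],[(0,0,255),(255,0,0),(255,0,0),(0,255,0)]):
        cv2.circle(im,tuple(int(a) for a in ((q-[u-38,v-30])*5)),3,col,-1)
    ims.append(im)
    s=W[v-6:v+8,u]
    print(s.round(3).tolist())
cv2.imwrite("pics/s2.png",np.hstack(ims))
```

```text
scene [[189.5, 113.0], [151.6, 93.0], [233.7, 127.5], [177.7, 195.8], [92.2, 151.2], [190.8, 109.4]]
[[0.489, -0.253, 0.145], [0.488, -0.255, 0.14], [0.379, -0.354, -0.002], [0.386, -0.348, 0.001], [0.479, -0.265, 0.116], [0.483, -0.262, 0.117], [0.486, -0.26, 0.116], [0.488, -0.259, 0.115], [0.492, -0.256, 0.115], [0.495, -0.253, 0.116], [0.498, -0.251, 0.116], [0.503, -0.248, 0.117], [0.505, -0.247, 0.116], [0.51, -0.243, 0.118]]
top [[352.8, 244.9], [408.5, 249.6], [299.0, 246.4], [300.8, 151.7], [404.4, 154.7], [353.7, 248.0]]
[[0.496, -0.264, 0.118], [0.489, -0.228, 0.245], [0.486, -0.227, 0.247], [0.484, -0.229, 0.241], [0.482, -0.229, 0.24], [0.48, -0.229, 0.241], [0.478, -0.23, 0.239], [0.475, -0.229, 0.24], [0.473, -0.227, 0.246], [0.471, -0.228, 0.243], [0.469, -0.243, 0.191], [0.469, -0.297, -0.001], [0.466, -0.297, 0.001], [0.463, -0.296, 0.004]]
```

View pics/s2.png

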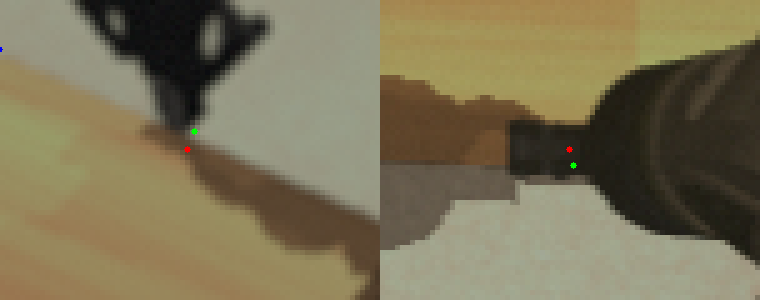

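The tip seems to hover slightly above the lid, meaning the true tip is higher than the TCP reading. I'll continue down while watching the force.

step_arm(
  deltas=[
    [0, 0, -1, 0, 0, 0, -1],
    [0, 0, -1, 0, 0, 0, -1],
    [0, 0, 0, 0, 0, 0, -1],
  ],
)

```text
clock: 4.35
tcp_pos: [0.4812, -0.2657, 0.1076]
orientation: [-0.0, -0.001, 1.0, 0.0]
wrist_force: [0.5, -0.2, -0.9]
finger_gap: -0.0001
grip_force: 0.0
```

Run:
```python
from h import *
c=read_camera("scene");W=pts(c)
for u in range(183,190): print(u,W[102:112,u].round(3).tolist())
```

```text
183 [[0.487, -0.277, 0.151], [0.488, -0.277, 0.149], [0.487, -0.278, 0.144], [0.377, -0.384, -0.001], [0.38, -0.382, -0.002], [0.475, -0.293, 0.115], [0.477, -0.291, 0.114], [0.482, -0.288, 0.115], [0.486, -0.284, 0.117], [0.488, -0.283, 0.116]]
184 [[0.491, -0.269, 0.159], [0.492, -0.269, 0.156], [0.492, -0.27, 0.152], [nan, nan, nan], [0.49, -0.273, 0.141], [0.381, -0.377, -0.003], [0.494, -0.271, 0.137], [0.478, -0.287, 0.113], [0.482, -0.284, 0.114], [0.489, -0.279, 0.118]]
185 [[0.494, -0.264, 0.163], [0.491, -0.267, 0.156], [0.491, -0.267, 0.152], [0.492, -0.267, 0.149], [0.494, -0.266, 0.148], [0.495, -0.266, 0.145], [0.494, -0.267, 0.139], [0.494, -0.268, 0.135], [0.482, -0.28, 0.116], [0.485, -0.278, 0.115]]
186 [[0.492, -0.262, 0.163], [0.491, -0.263, 0.158], [0.491, -0.264, 0.154], [0.492, -0.263, 0.151], [0.494, -0.262, 0.149], [0.492, -0.264, 0.143], [0.493, -0.264, 0.14], [0.494, -0.265, 0.136], [0.481, -0.278, 0.115], [0.483, -0.276, 0.114]]
187 [[0.488, -0.261, 0.16], [0.49, -0.26, 0.158], [0.491, -0.26, 0.155], [0.493, -0.259, 0.154], [0.492, -0.26, 0.149], [0.492, -0.261, 0.144], [0.493, -0.261, 0.142], [0.495, -0.26, 0.139], [0.494, -0.261, 0.135], [0.481, -0.274, 0.114]]
188 [[0.489, -0.257, 0.162], [0.488, -0.258, 0.158], [0.489, -0.258, 0.155], [0.491, -0.257, 0.153], [0.488, -0.26, 0.145], [0.489, -0.26, 0.143], [0.49, -0.26, 0.139], [0.491, -0.26, 0.136], [0.49, -0.261, 0.131], [0.482, -0.27, 0.116]]
189 [[0.488, -0.254, 0.163], [0.49, -0.253, 0.161], [0.488, -0.256, 0.154], [0.49, -0.255, 0.153], [0.49, -0.255, 0.15], [0.489, -0.257, 0.144], [0.49, -0.257, 0.141], [0.488, -0.259, 0.134], [0.477, -0.269, 0.117], [0.48, -0.267, 0.116]]
```

The depth map shows the fingertip ending at z≈0.130 while the TCP reads 0.1076. I'll find contact and use it to calibrate.

step_arm(
  deltas=[
    [0, 0, -2, 0, 0, 0, -1],
    [0, 0, -2, 0, 0, 0, -1],
    [0, 0, -1, 0, 0, 0, -1],
    [0, 0, 0, 0, 0, 0, -1],
  ],
)

```text
clock: 4.8
tcp_pos: [0.4812, -0.2657, 0.1025]
orientation: [-0.0, -0.001, 1.0, 0.0]
wrist_force: [-0.3, -0.5, 0.3]
finger_gap: 0.0001
grip_force: 0.0
```

step_arm(
  deltas=[
    [0, 0, -1, 0, 0, 0, -1],
    [0, 0, -1, 0, 0, 0, -1],
    [0, 0, -1, 0, 0, 0, -1],
    [0, 0, 0, 0, 0, 0, -1],
  ],
)

```text
clock: 5.2
tcp_pos: [0.4812, -0.2657, 0.0996]
orientation: [-0.0, -0.001, 1.0, 0.0]
wrist_force: [-0.1, 0.0, 0.1]
finger_gap: 0.0005
grip_force: 0.0
```

step_arm(
  deltas=[
    [0, 0, -1, 0, 0, 0, -1],
    [0, 0, -1, 0, 0, 0, -1],
    [0, 0, 0, 0, 0, 0, -1],
  ],
)

```text
clock: 5.5
tcp_pos: [0.4813, -0.2658, 0.0976]
orientation: [-0.0, -0.001, 1.0, 0.0]
wrist_force: [-0.9, 0.8, 0.5]
finger_gap: -0.0001
grip_force: 0.0
```

Run:
```python
from h import *
s=get_state();print(s['tcp_pos'],s['wrist_force'],s['joint_pos'].round(4))
for n in ("scene","top"):
    c=read_camera(n);W=pts(c);m=(abs(W[...,0]-.485)<.03)&(abs(W[...,1]+.266)<.03)
    if n=="scene":
        for u in range(184,190): print(u,W[104:116,u,2].round(3).tolist())
```

```text
[ 0.48125828 -0.26577235  0.09758998] [-0.87869686  0.75870328  0.46779064] [-6.5060e-01  3.2270e-01 -2.1860e-01  1.0297e+00  1.0000e-04 -6.5210e-01]
184 [0.148, 0.146, 0.135, 0.135, 0.139, 0.131, 0.128, 0.116, 0.117, nan, 0.116, 0.115]
185 [0.153, 0.15, 0.148, 0.142, 0.14, 0.136, 0.13, 0.124, 0.118, 0.116, 0.115, 0.114]
186 [0.157, 0.153, 0.149, 0.145, 0.142, 0.136, 0.131, 0.131, 0.125, 0.115, 0.115, 0.115]
187 [0.162, 0.151, 0.149, 0.145, 0.142, 0.136, 0.134, 0.131, 0.126, 0.115, 0.116, 0.116]
188 [0.155, 0.151, 0.148, 0.141, 0.138, 0.137, 0.132, 0.127, 0.128, 0.12, 0.116, 0.117]
189 [0.157, 0.153, 0.148, 0.144, 0.14, 0.135, 0.134, 0.128, 0.124, 0.116, 0.115, 0.116]
```

step_arm(
  deltas=[
    [0, 0, -1, 0, 0, 0, -1],
    [0, 0, 0, 0, 0, 0, -1],
  ],
)

```text
clock: 5.8
tcp_pos: [0.4813, -0.2658, 0.0966]
orientation: [-0.0, -0.001, 1.0, 0.0]
wrist_force: [0.2, -0.8, -0.0]
finger_gap: -0.0001
grip_force: 0.0
```

step_arm(
  deltas=[
    [0, 0, -1, 0, 0, 0, -1],
    [0, 0, 0, 0, 0, 0, -1],
  ],
)

```text
clock: 6.0
tcp_pos: [0.4813, -0.2658, 0.0956]
orientation: [-0.0, -0.001, 1.0, 0.0]
wrist_force: [-0.8, -0.7, -1.0]
finger_gap: 0.0002
grip_force: 0.0
```

step_arm(
  deltas=[
    [0, 0, -1, 0, 0, 0, -1],
    [0, 0, 0, 0, 0, 0, -1],
  ],
)

```text
clock: 6.2
tcp_pos: [0.4812, -0.2658, 0.0946]
orientation: [-0.0, -0.001, 1.0, 0.0]
wrist_force: [-0.1, -0.4, -0.2]
finger_gap: -0.0
grip_force: 0.0
```

step_arm(
  deltas=[
    [0, 0, -1, 0, 0, 0, -1],
    [0, 0, 0, 0, 0, 0, -1],
  ],
)

```text
clock: 6.4
tcp_pos: [0.4814, -0.2659, 0.0939]
orientation: [0.0, -0.001, 1.0, -0.0]
wrist_force: [0.1, 0.2, 1.0]
finger_gap: 0.0001
grip_force: 0.3
```

step_arm(
  deltas=[
    [0, 0, -1, 0, 0, 0, -1],
    [0, 0, 0, 0, 0, 0, -1],
  ],
)

```text
clock: 6.6
tcp_pos: [0.4814, -0.2659, 0.0933]
orientation: [0.0, -0.001, 1.0, -0.0]
wrist_force: [-0.2, 1.3, 4.4]
finger_gap: -0.0001
grip_force: 2.1
```

Contact came at TCP z≈0.094, so the real tip sits about 22 mm behind the reported TCP. Now I'll press.

step_arm(
  deltas=[
    [0, 0, -1.5, 0, 0, 0, -1],
    [0, 0, -1.5, 0, 0, 0, -1],
    [0, 0, 0, 0, 0, 0, -1],
  ],
)

```text
clock: 6.9
tcp_pos: [0.4813, -0.2659, 0.0902]
orientation: [0.0, -0.001, 1.0, -0.0]
wrist_force: [-2.7, 0.2, 4.4]
finger_gap: 0.0002
grip_force: 2.4
```

step_arm(
  deltas=[
    [0, 0, -1, 0, 0, 0, -1],
    [0, 0, -0.5, 0, 0, 0, -1],
    [0, 0, 0, 0, 0, 0, -1],
  ],
)

```text
clock: 7.2
tcp_pos: [0.4812, -0.2659, 0.0885]
orientation: [-0.0, -0.001, 1.0, -0.0]
wrist_force: [-1.7, 0.9, 5.5]
finger_gap: 0.0002
grip_force: 2.7
```

step_arm(
  deltas=[
    [0, 0, -0.5, 0, 0, 0, -1],
    [0, 0, -0.5, 0, 0, 0, -1],
    [0, 0, 0, 0, 0, 0, -1],
  ],
)

```text
clock: 7.5
tcp_pos: [0.4813, -0.2659, 0.088]
orientation: [0.0, -0.001, 1.0, -0.0]
wrist_force: [-3.9, 1.7, 8.7]
finger_gap: 0.0001
grip_force: 4.5
```

step_arm(
  deltas=[
    [0, 0, -0.4, 0, 0, 0, -1],
    [0, 0, 0, 0, 0, 0, -1],
  ],
)

```text
clock: 7.7
tcp_pos: [0.4813, -0.2659, 0.0878]
orientation: [0.0, -0.001, 1.0, -0.0]
wrist_force: [-4.7, 1.5, 10.2]
finger_gap: 0.0002
grip_force: 5.1
```

step_arm(
  deltas=[
    [-5, 0, 30, 0, 0, 0, -1],
    [-30, 0, 40, 0, 0, 0, -1],
    [-40, 0, 40, 0, 0, 0, -1],
    [-40, 0, 30, 0, 0, 0, -1],
    [0, 0, 0, 0, 0, 0, -1],
  ],
)

```text
clock: 8.2
tcp_pos: [0.3694, -0.2668, 0.2264]
orientation: [0.002, 0.001, 1.0, -0.002]
wrist_force: [0.2, -0.3, 0.3]
finger_gap: -0.0002
grip_force: 0.0
```

Run:
```python
from h import *
s=get_state();print(s['tcp_pos'],s['wrist_force'],s['joint_pos'].round(3))
c=read_camera("scene");W=pts(c)
for x in (.5,.53,.6,.7):
    m=(abs(W[...,0]-x)<.005)&(abs(W[...,1]+.267)<.08);print(x,np.nanmedian(W[m],0).round(3))
```

```text
[ 0.36937019 -0.26678827  0.22635156] [ 0.23637456 -0.33776672  0.28009797] [-8.020e-01  7.200e-02 -2.090e-01  1.284e+00 -1.000e-03 -8.010e-01]
0.5 [ 0.5   -0.258  0.19 ]
0.53 [ 0.53  -0.258  0.181]
0.6 [ 0.6   -0.266  0.159]
0.7 [ 0.7   -0.265  0.127]
```

The lid has popped ajar, with a slope of about 0.32. Now I'll tilt the tool to point forward (30° below level) so it can slip under the edge.

step_arm(
  deltas=[
    [0, 0, 0, 0, -8.5, 0, -1],
    [0, 0, 0, 0, -8.5, 0, -1],
    [0, 0, 0, 0, -8.5, 0, -1],
    [0, 0, 0, 0, -8.5, 0, -1],
    [0, 0, 0, 0, -8.5, 0, -1],
  ],
)

```text
clock: 8.75
tcp_pos: [0.3715, -0.2658, 0.2223]
orientation: [0.366, -0.002, 0.931, -0.001]
wrist_force: [-0.8, -0.2, -0.6]
finger_gap: 0.0
grip_force: 0.0
```

step_arm(
  deltas=[
    [0, 0, 0, 0, -8.5, 0, -1],
    [0, 0, 0, 0, -8.5, 0, -1],
    [0, 0, 0, 0, 0, 0, -1],
  ],
)

```text
clock: 9.05
tcp_pos: [0.3694, -0.2646, 0.2182]
orientation: [0.496, 0.004, 0.868, 0.003]
wrist_force: [-1.5, 0.8, -1.0]
finger_gap: 0.0001
grip_force: 0.0
```

Run:
```python
from h import *
from scipy.spatial.transform import Rotation as R
s=get_state();q=s['orientation'];M=R.from_quat([*q[1:],q[0]]).as_matrix();print(s['tcp_pos'],M.round(3),s['joint_pos'].round(3))
c=read_camera("scene");W=pts(c)
m=(W[...,2]>.12)&(W[...,0]>.3)&(W[...,0]<.47)&(abs(W[...,1]+.267)<.06)
q=W[m];o=np.argsort(-q[:,0])[:12];print(q[o].round(3))
cv2.imwrite("pics/s3.png",cv2.resize(c["image"][20:220,60:330,::-1],None,fx=2.9,fy=2.9))
```

```text
[ 0.36941028 -0.26457749  0.21822006] [[-0.507  0.005  0.862]
 [ 0.011  1.     0.001]
 [-0.862  0.009 -0.507]] [-1.531 -0.175 -0.875  0.805  1.037 -1.483]
[[ 0.355 -0.265  0.24 ]
 [ 0.354 -0.26   0.234]
 [ 0.354 -0.259  0.241]
 [ 0.354 -0.269  0.237]
 [ 0.353 -0.263  0.239]
 [ 0.352 -0.267  0.234]
 [ 0.352 -0.264  0.235]
 [ 0.352 -0.261  0.236]
 [ 0.352 -0.257  0.237]
 [ 0.351 -0.265  0.231]
 [ 0.351 -0.258  0.234]
 [ 0.351 -0.268  0.24 ]]
```

View pics/s3.png

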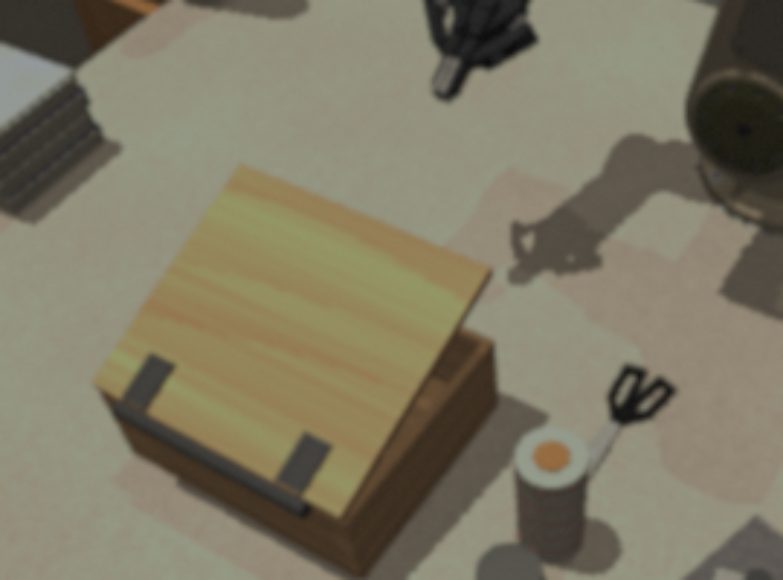

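The lid is ajar and the finger is at crop (450,90), in front of it. The measured tip matches the 22 mm offset along the tool. I'll go down and forward.

step_arm(
  deltas=[
    [18, 0, -20, 0, 0, 0, -1],
    [18, 0, -20, 0, 0, 0, -1],
    [18, 0, -20, 0, 0, 0, -1],
    [18, 0, -20, 0, 0, 0, -1],
    [18, 0, -10, 0, 0, 0, -1],
  ],
)

```text
clock: 9.6
tcp_pos: [0.4617, -0.275, 0.1389]
orientation: [0.492, -0.005, 0.871, 0.006]
wrist_force: [-0.7, -0.9, 0.7]
finger_gap: 0.0003
grip_force: 0.0
```

step_arm(
  deltas=[
    [20, 0, 0, 0, 0, 0, -1],
    [20, 0, 0, 0, 0, 0, -1],
    [0, 0, 0, 0, 0, 0, -1],
  ],
)

```text
clock: 9.9
tcp_pos: [0.5029, -0.275, 0.1406]
orientation: [0.493, -0.007, 0.87, 0.006]
wrist_force: [0.3, -0.3, 0.0]
finger_gap: -0.0
grip_force: 0.0
```

step_arm(
  deltas=[
    [10, 4, -6, 0, 0, 0, -1],
    [10, 4, -5, 0, 0, 0, -1],
    [7, 0, 0, 0, 0, 0, -1],
    [0, 0, 0, 0, 0, 0, -1],
  ],
)

```text
clock: 10.3
tcp_pos: [0.5285, -0.2701, 0.1309]
orientation: [0.491, -0.006, 0.871, 0.008]
wrist_force: [-0.0, -0.2, -0.4]
finger_gap: -0.0001
grip_force: 0.0
```

step_arm(
  deltas=[
    [0, 0, 12, 0, 0, 0, -1],
    [0, 0, 10, 0, 0, 0, -1],
    [0, 0, 10, 0, 0, 0, -1],
    [0, 0, 0, 0, 0, 0, -1],
  ],
)

```text
clock: 10.7
tcp_pos: [0.5276, -0.2711, 0.164]
orientation: [0.492, -0.006, 0.871, 0.007]
wrist_force: [-1.3, -0.4, -0.7]
finger_gap: -0.0001
grip_force: 0.3
```

step_arm(
  deltas=[
    [4, 0, 10.5, 0, 0, 0, -1],
    [4, 0, 10.5, 0, 0, 0, -1],
    [5.5, 0, 10, 0, 0, 0, -1],
    [5.5, 0, 10, 0, 0, 0, -1],
    [6.5, 0, 9.5, 0, 0, 0, -1],
  ],
)

```text
clock: 11.2
tcp_pos: [0.5534, -0.2703, 0.2139]
orientation: [0.491, -0.005, 0.871, 0.008]
wrist_force: [-0.3, -0.2, -0.5]
finger_gap: 0.0001
grip_force: 0.3
```

step_arm(
  deltas=[
    [6.5, 0, 9.5, 0, 0, 0, -1],
    [7.5, 0, 9, 0, 0, 0, -1],
    [7.5, 0, 9, 0, 0, 0, -1],
    [8.5, 0, 8, 0, 0, 0, -1],
    [0, 0, 0, 0, 0, 0, -1],
  ],
)

```text
clock: 11.7
tcp_pos: [0.5843, -0.2707, 0.2505]
orientation: [0.492, -0.007, 0.87, 0.007]
wrist_force: [-0.5, -0.3, -0.2]
finger_gap: 0.0002
grip_force: 0.0
```

Run:
```python
from h import *
s=get_state();print(s['tcp_pos'],s['wrist_force'],s['joint_pos'].round(3))
c=read_camera("scene");W=pts(c)
cv2.imwrite("pics/s4.png",cv2.resize(c["image"][0:220,60:330,::-1],None,fx=2.7,fy=2.7))
```

```text
[ 0.58430476 -0.27073694  0.25048134] [-0.53438614 -0.29296176 -0.16614571] [-0.928 -0.065 -0.797  0.07   0.771 -0.618]
```

View pics/s4.png

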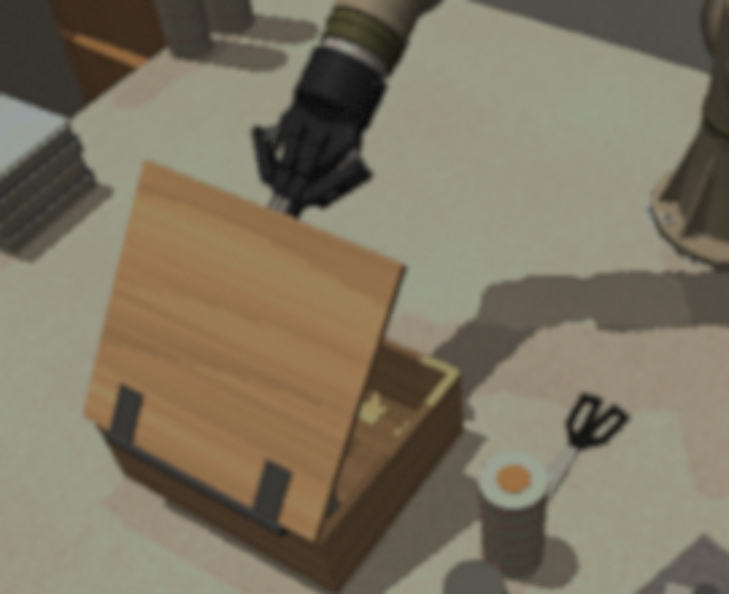

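The finger is under the edge at crop (285,205) and the lid is well raised, at about 0.8 rad. I'll keep following the arc.

step_arm(
  deltas=[
    [9, 0, 8, 0, 0, 0, -1],
    [9, 0, 7, 0, 0, 0, -1],
    [9, 0, 7, 0, 0, 0, -1],
    [10, 0, 6, 0, 0, 0, -1],
    [10, 0, 6, 0, 0, 0, -1],
  ],
)

```text
clock: 12.25
tcp_pos: [0.6308, -0.2703, 0.283]
orientation: [0.491, -0.005, 0.871, 0.008]
wrist_force: [0.2, 0.0, -0.6]
finger_gap: 0.0
grip_force: 0.0
```

step_arm(
  deltas=[
    [10, 0, 5, 0, 0, 0, -1],
    [5, 0, 2, 0, 0, 0, -1],
    [0, 0, 0, 0, 0, 0, -1],
    [0, 0, 0, 0, 0, 0, -1],
    [0, 0, 0, 0, 0, 0, -1],
  ],
)

```text
clock: 12.75
tcp_pos: [0.6443, -0.2701, 0.2885]
orientation: [0.491, -0.005, 0.871, 0.008]
wrist_force: [0.0, 0.1, -1.0]
finger_gap: -0.0002
grip_force: 0.0
```

Run:
```python
from h import *
s=get_state();print(s['tcp_pos'],s['wrist_force'],s['joint_pos'].round(3))
c=read_camera("scene");W=pts(c);Z=W[...,2]
for a,b in((.15,.2),(.25,.3),(.33,.36)):
    m=(Z>a)&(Z<b)&(W[...,0]>.66)&(W[...,1]<-.13)&(W[...,1]>-.4);print(m.sum(),np.nanmedian(W[m],0).round(3))
```

```text
[ 0.64434625 -0.27005298  0.28851658] [ 0.04250142  0.10760214 -1.00345221] [-0.819 -0.023 -0.666  0.095  0.691 -0.515]
778 [ 0.746 -0.253  0.175]
1014 [ 0.749 -0.252  0.276]
760 [ 0.751 -0.248  0.346]
```

The lid is upright and held open. I'll retreat, turn the tool down, open the gripper and head for the weight.

step_arm(
  deltas=[
    [-35, 0, 5, 0, 0, 0, -1],
    [-35, 0, 5, 0, 8.5, 0, -1],
    [-35, 10, 5, 0, 8.5, 0, -1],
    [-25, 30, 0, 0, 8.5, 0, -1],
    [-10, 40, 0, 0, 8.5, 0, -1],
  ],
)

```text
clock: 13.3
tcp_pos: [0.5228, -0.1964, 0.3013]
orientation: [0.25, 0.001, 0.968, 0.006]
wrist_force: [1.2, -0.7, -0.7]
finger_gap: 0.0001
grip_force: 0.0
```

step_arm(
  deltas=[
    [0, 40, 0, 0, 8.5, 0, 1],
    [0, 40, 0, 0, 8.5, 0, 1],
    [0, 40, 0, 0, 8, 0, 1],
    [0, 40, 0, 0, 0, 0, 1],
    [0, 40, 0, 0, 0, 0, 1],
  ],
)

```text
clock: 13.8
tcp_pos: [0.5266, 0.0067, 0.298]
orientation: [0.036, -0.0, 0.999, 0.008]
wrist_force: [0.6, -0.1, 0.8]
finger_gap: 0.072
grip_force: 0.0
```

step_arm(
  deltas=[
    [10, 40, 0, 0, 0, 0, 1],
    [20, 40, 0, 0, 0, 0, 1],
    [20, 40, 0, 0, 0, 0, 1],
    [20, 30, 0, 0, 0, 0, 1],
    [0, 0, 0, 0, 0, 0, 1],
  ],
)

```text
clock: 14.3
tcp_pos: [0.5969, 0.1584, 0.2984]
orientation: [0.037, -0.002, 0.999, 0.008]
wrist_force: [0.7, -1.4, 0.5]
finger_gap: 0.0854
grip_force: 0.0
```

Run:
```python
from h import *
from scipy.spatial.transform import Rotation as R
s=get_state();q=s['orientation'];M=R.from_quat([*q[1:],q[0]]);print(s['tcp_pos'],M.as_matrix().round(3),s['joint_pos'].round(3))
```

```text
[0.59690017 0.15840536 0.29836938] [[-0.997 -0.005  0.074]
 [-0.004  1.     0.016]
 [-0.074  0.016 -0.997]] [0.126 0.325 0.278 1.449 0.007 0.122]
```

step_arm(
  deltas=[
    [0, 20, -30, -0.9, 4.2, 0, 1],
    [0, 20, -40, 0, 0, 0, 1],
    [0, 0, -40, 0, 0, 0, 1],
    [0, 0, -40, 0, 0, 0, 1],
    [0, 0, -30, 0, 0, 0, 1],
  ],
)

```text
clock: 14.8
tcp_pos: [0.5939, 0.194, 0.1171]
orientation: [-0.001, 0.0, 1.0, -0.001]
wrist_force: [0.1, 0.3, 0.2]
finger_gap: 0.0856
grip_force: 0.0
```

step_arm(
  deltas=[
    [0, 0, -20, 0, 0, 0, 1],
    [0, 0, 0, 0, 0, 0, 1],
  ],
)

```text
clock: 15.0
tcp_pos: [0.5925, 0.1935, 0.0964]
orientation: [-0.003, 0.0, 1.0, -0.001]
wrist_force: [-0.3, 0.1, 0.4]
finger_gap: 0.0854
grip_force: 0.0
```

Run:
```python
from h import *
s=get_state();print(s['tcp_pos'],s['orientation'].round(3),s['wrist_force'])
c=read_camera("scene");W=pts(c)
cv2.imwrite("pics/s5.png",cv2.resize(c["image"][160:300,250:400,::-1],None,fx=4,fy=4,interpolation=cv2.INTER_CUBIC))
```

```text
[0.59248219 0.19350809 0.09640389] [-0.003  0.     1.    -0.001] [-0.30265483  0.12140464  0.35868523]
```

View pics/s5.png

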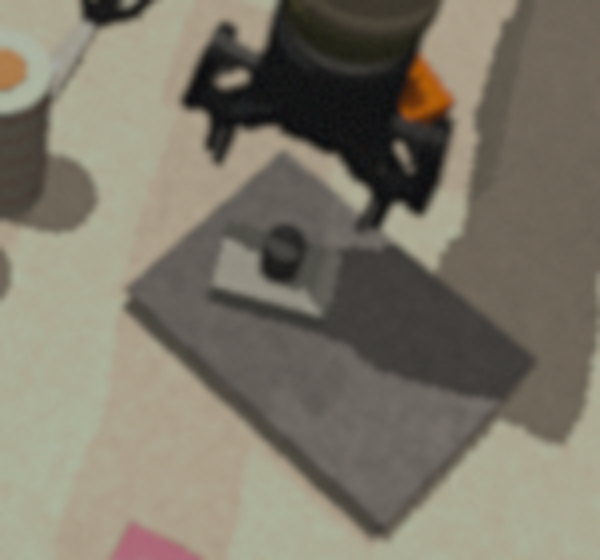

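The open fingers, tips at crop (217,158) and (372,225), straddle the line above the grip at (283,250). I'll correct by a few mm and descend.

step_arm(
  deltas=[
    [4.5, 5.5, -5, 0, 0.3, 0, 1],
    [0, 0, -15, 0, 0, 0, 1],
    [0, 0, -15, 0, 0, 0, 1],
    [0, 0, -10, 0, 0, 0, 1],
    [0, 0, 0, 0, 0, 0, 1],
  ],
)

```text
clock: 15.55
tcp_pos: [0.5998, 0.2005, 0.0545]
orientation: [-0.002, -0.0, 1.0, -0.0]
wrist_force: [0.5, 0.3, -0.5]
finger_gap: 0.0855
grip_force: 0.0
```

step_arm(
  deltas=[
    [0, 0, -8, 0, 0, 0, 1],
    [0, 0, -6, 0, 0, 0, 1],
    [0, 0, 0, 0, 0, 0, 1],
  ],
)

```text
clock: 15.85
tcp_pos: [0.5995, 0.2004, 0.0404]
orientation: [-0.002, -0.0, 1.0, -0.0]
wrist_force: [-0.6, -0.4, -0.2]
finger_gap: 0.0856
grip_force: 0.0
```

step_arm(
  deltas=[
    [-2, -1, -3, 0, 0, 0, 1],
    [0, 0, 0, 0, 0, 0, -1],
    [0, 0, 0, 0, 0, 0, -1],
    [0, 0, 0, 0, 0, 0, -1],
    [0, 0, 0, 0, 0, 0, -1],
  ],
  newtons=50,
)

```text
clock: 16.35
tcp_pos: [0.5982, 0.2, 0.0384]
orientation: [-0.002, -0.0, 1.0, 0.0]
wrist_force: [0.3, 3.5, 2.0]
finger_gap: 0.0283
grip_force: 1.2
```

step_arm(
  deltas=[
    [0, 0, 0, 0, 0, 0, -1],
    [0, 0, 0, 0, 0, 0, -1],
    [0, 0, 0, 0, 0, 0, -1],
  ],
)

```text
clock: 16.65
tcp_pos: [0.5984, 0.2002, 0.0387]
orientation: [-0.001, -0.0, 1.0, 0.0]
wrist_force: [-0.3, 3.4, 3.8]
finger_gap: 0.0246
grip_force: 49.6
```

step_arm(
  deltas=[
    [0, 0, 3, 0, 0, 0, -1],
    [0, 0, 5, 0, 0, 0, -1],
    [0, 0, 8, 0, 0, 0, -1],
    [0, 0, 10, 0, 0, 0, -1],
    [0, 0, 0, 0, 0, 0, -1],
  ],
)

```text
clock: 17.15
tcp_pos: [0.5992, 0.1996, 0.0659]
orientation: [-0.0, -0.0, 1.0, -0.0]
wrist_force: [1.3, -0.4, -6.7]
finger_gap: 0.0243
grip_force: 49.4
```

Run:
```python
from h import *
s=get_state();print(s['tcp_pos'],s['wrist_force'],s['ft_torque'],s['finger_gap'])
c=read_camera("scene");W=pts(c)
cv2.imwrite("pics/s6.png",cv2.resize(c["image"][160:300,250:400,::-1],None,fx=4,fy=4,interpolation=cv2.INTER_CUBIC))
```

```text
[0.59923198 0.19960106 0.06590066] [ 1.33047261 -0.36803562 -6.66135814] [ 0.00779772 -0.04791647  0.00473079] 0.024315374678740724
```

View pics/s6.png

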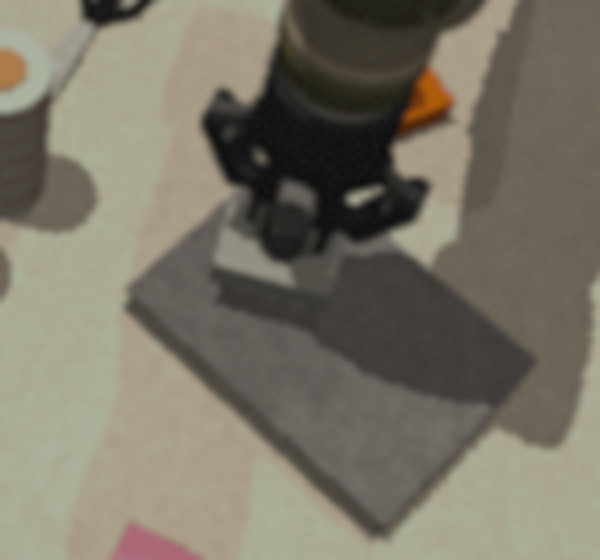

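The weight is held level at crop (285,245), and the book and other things haven't moved. I'll carry it over the film roll to the box.

step_arm(
  deltas=[
    [0, 0, 25, 0, 0, 0, -1],
    [0, 0, 40, 0, 0, 0, -1],
    [0, 0, 40, 0, 0, 0, -1],
    [0, 0, 40, 0, 0, 0, -1],
    [0, -15, 30, 0, 0, 0, -1],
  ],
)

```text
clock: 17.7
tcp_pos: [0.5982, 0.1859, 0.2418]
orientation: [-0.001, -0.001, 1.0, 0.0]
wrist_force: [0.8, -1.5, -5.3]
finger_gap: 0.0244
grip_force: 50.2
```

step_arm(
  deltas=[
    [0, -25, 5, 0, 0, 0, -1],
    [0, -35, 0, 0, 0, 0, -1],
    [0, -40, 0, 0, 0, 0, -1],
    [0, -40, 0, 0, 0, 0, -1],
    [0, -40, 0, 0, 0, 0, -1],
  ],
)

```text
clock: 18.2
tcp_pos: [0.5975, 0.0032, 0.2438]
orientation: [-0.002, -0.0, 1.0, -0.0]
wrist_force: [1.2, 0.2, -6.2]
finger_gap: 0.0246
grip_force: 50.2
```

step_arm(
  deltas=[
    [0, -40, 0, 0, 0, 0, -1],
    [0, -40, 0, 0, 0, 0, -1],
    [0, -40, 0, 0, 0, 0, -1],
    [0, -40, 0, 0, 0, 0, -1],
    [0, -40, 0, 0, 0, 0, -1],
  ],
)

```text
clock: 18.7
tcp_pos: [0.5975, -0.197, 0.2438]
orientation: [-0.002, -0.0, 1.0, -0.0]
wrist_force: [1.5, -0.0, -5.6]
finger_gap: 0.0245
grip_force: 50.1
```

step_arm(
  deltas=[
    [0, -35, 0, 0, 0, 0, -1],
    [0, -25, 0, 0, 0, 0, -1],
    [0, -12, 0, 0, 0, 0, -1],
    [0, 0, 0, 0, 0, 0, -1],
    [0, 0, 0, 0, 0, 0, -1],
  ],
)

```text
clock: 19.2
tcp_pos: [0.5978, -0.2665, 0.2437]
orientation: [-0.002, -0.0, 1.0, 0.0]
wrist_force: [0.9, 1.1, -5.1]
finger_gap: 0.0242
grip_force: 50.1
```

Run:
```python
from h import *
s=get_state();print(s['tcp_pos'],s['orientation'].round(4),s['wrist_force'],s['finger_gap'],s['joint_pos'].round(2))
```

```text
[ 0.59779626 -0.26652506  0.24373946] [-2.1e-03 -2.0e-04  1.0e+00  3.0e-04] [ 0.90490297  1.14691402 -5.14656883] 0.02415488382973765 [-0.54  0.48  0.38  1.47 -0.   -0.54]
```

step_arm(
  deltas=[
    [6, 0, -30, 0, 0, 0, -1],
    [6, 0, -40, 0, 0, 0, -1],
    [0, 0, -40, 0, 0, 0, -1],
    [0, 0, -40, 0, 0, 0, -1],
    [0, 0, -20, 0, 0, 0, -1],
  ],
)

```text
clock: 19.7
tcp_pos: [0.6078, -0.2637, 0.0699]
orientation: [-0.004, -0.001, 1.0, 0.002]
wrist_force: [-0.2, -0.5, -5.8]
finger_gap: 0.0246
grip_force: 50.0
```

step_arm(
  deltas=[
    [0, 0, -20, 0, 0, 0, -1],
    [0, 0, -15, 0, 0, 0, -1],
    [0, 0, -8, 0, 0, 0, -1],
    [0, 0, 0, 0, 0, 0, -1],
    [0, 0, 0, 0, 0, 0, -1],
  ],
)

```text
clock: 20.2
tcp_pos: [0.6106, -0.2669, 0.032]
orientation: [-0.001, -0.001, 1.0, -0.0]
wrist_force: [0.5, -0.9, -5.6]
finger_gap: 0.0246
grip_force: 50.0
```

step_arm(
  deltas=[
    [0, 0, -3, 0, 0, 0, -1],
    [0, 0, -2, 0, 0, 0, -1],
    [0, 0, -2, 0, 0, 0, -1],
    [0, 0, -2, 0, 0, 0, -1],
    [0, 0, 0, 0, 0, 0, -1],
  ],
)

```text
clock: 20.7
tcp_pos: [0.6097, -0.2674, 0.0217]
orientation: [-0.002, -0.0, 1.0, -0.0]
wrist_force: [-0.2, 1.1, -6.0]
finger_gap: 0.0242
grip_force: 50.0
```

step_arm(
  deltas=[
    [0, 0, -1, 0, 0, 0, -1],
    [0, 0, -1, 0, 0, 0, -1],
    [0, 0, 0, 0, 0, 0, -1],
  ],
)

```text
clock: 21.0
tcp_pos: [0.6099, -0.2675, 0.02]
orientation: [-0.002, -0.0, 1.0, -0.0]
wrist_force: [-0.1, 0.7, -6.4]
finger_gap: 0.0241
grip_force: 50.5
```

step_arm(
  deltas=[
    [0, 0, -0.8, 0, 0, 0, -1],
    [0, 0, 0, 0, 0, 0, -1],
  ],
)

```text
clock: 21.2
tcp_pos: [0.6101, -0.2676, 0.0198]
orientation: [-0.002, -0.0, 1.0, -0.0]
wrist_force: [-1.5, 0.1, -1.3]
finger_gap: 0.0247
grip_force: 50.7
```

It has touched down: the load fell from 6.4 to 1.3 N, at the predicted 0.0198. Now I'll release and retreat.

step_arm(
  deltas=[
    [0, 0, -0.4, 0, 0, 0, -1],
    [0, 0, 0, 0, 0, 0, -0.3],
    [0, 0, 0, 0, 0, 0, 0.2],
    [0, 0, 0, 0, 0, 0, 0.7],
    [0, 0, 0, 0, 0, 0, 0.7],
  ],
  newtons=20,
)

```text
clock: 21.7
tcp_pos: [0.6103, -0.2676, 0.0191]
orientation: [-0.001, -0.0, 1.0, -0.0]
wrist_force: [-0.4, -0.3, -0.2]
finger_gap: 0.0717
grip_force: 0.0
```

step_arm(
  deltas=[
    [0, 0, 5, 0, 0, 0, 0.7],
    [0, 0, 20, 0, 0, 0, 0.7],
    [0, 0, 40, 0, 0, 0, 0.7],
    [0, 0, 45, 0, 0, 0, 0.7],
    [0, 0, 45, 0, 0, 0, 0.7],
  ],
)

```text
clock: 22.2
tcp_pos: [0.6096, -0.2673, 0.1755]
orientation: [-0.002, -0.0, 1.0, -0.0]
wrist_force: [0.4, -0.2, 0.8]
finger_gap: 0.0723
grip_force: 0.0
```

step_arm(
  deltas=[
    [-20, 0, 45, 0, 0, 0, 0.7],
    [-40, 0, 40, 0, 0, 0, 0.7],
    [-45, 0, 20, 0, 0, 0, 0.7],
    [-45, 0, 0, 0, 0, 0, 0.7],
    [-30, 0, 0, 0, 0, 0, 0.7],
  ],
)

```text
clock: 22.7
tcp_pos: [0.4326, -0.2673, 0.276]
orientation: [-0.001, 0.0, 1.0, -0.001]
wrist_force: [-0.8, 0.3, -0.4]
finger_gap: 0.0723
grip_force: 0.0
```

step_arm(
  deltas=[
    [0, 0, 0, 0, 0, 0, 0.7],
    [0, 0, 0, 0, 0, 0, 0.7],
  ],
)

```text
clock: 22.9
tcp_pos: [0.4345, -0.2677, 0.2751]
orientation: [-0.001, 0.0, 1.0, -0.001]
wrist_force: [0.7, -0.1, -0.2]
finger_gap: 0.0725
grip_force: 0.0
```

Run:
```python
from h import *
s=get_state();print(s['clock'],s['tcp_pos'],s['wrist_force'],s['finger_gap'])
ims=[]
for n in("top","scene"):
    c=read_camera(n);W=pts(c);Z=W[...,2]
    I=(abs(W[...,0]-.61)<.06)&(abs(W[...,1]+.267)<.06)
    for a,b in((.03,.038),(.062,.074)):
        m=I&(Z>a)&(Z<b);q=W[m]
        if len(q)>5: r=cv2.minAreaRect((q[:,:2]*1000).astype(np.float32));print(n,a,m.sum(),q.mean(0).round(3),np.round(r[1]),r[2])
    m=(Z>.3)&(Z<.35)&(W[...,0]>.68)&(W[...,1]<-.13);print("lid",m.sum(),np.nanmedian(W[m],0).round(3))
    m=(Z>.022)&(Z<.034)&(W[...,0]>.45)&(W[...,1]>.1)&(W[...,1]<.4);q=W[m];print("book",cv2.minAreaRect((q[:,:2]*1000).astype(np.float32)))
    ims.append(cv2.resize(c["image"][...,::-1],(400,300)))
cv2.imwrite("pics/fin.png",np.hstack(ims))
```

```text
22.9 [ 0.43454766 -0.2677455   0.27513075] [ 0.71048074 -0.13952423 -0.21699189] 0.07252515106477016
top 0.03 319 [ 0.61  -0.267  0.034] [48. 76.] 11.894007682800293
top 0.062 69 [ 0.611 -0.268  0.069] [24. 24.] 27.854076385498047
lid 1274 [ 0.737 -0.27   0.325]
book ((658.673828125, 228.63803100585938), (215.55123901367188, 390.1244201660156), 72.5943603515625)
scene 0.03 153 [ 0.61  -0.247  0.033] [50. 38.] 15.438605308532715
scene 0.062 43 [ 0.612 -0.266  0.068] [25. 16.] 38.944610595703125
lid 1221 [ 0.751 -0.255  0.326]
book ((659.628173828125, 229.52374267578125), (215.24949645996094, 391.0970153808594), 72.25312042236328)
```

View pics/fin.png

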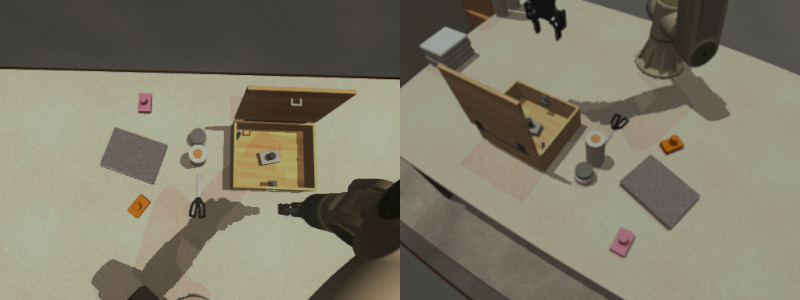

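The top view shows the weight upright and flat in the box at (269,157), with the block top at 0.034 and the grip top at 0.069. The lid stands open, and the book and the other things are where they were.

```bash
python3 -c "
from workcell import *
print(hand_in())"
```

```text
the job is handed in; nothing more can be done
None
```

The job is handed in: the steel weight is upright and flat on the box floor, the lid is held wide open, and the book and other things look unmoved in the final picture.

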